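Unlock the test panel with the square key

ROBOT

A 7-joint arm with a two-finger parallel gripper is mounted at the origin on the work surface. World frame = base frame: x ahead of the robot, y to its left, z up, the work surface at z = 0. Lengths are in m, angles in rad, forces in N, time in s.
With the tool pointing down it reaches from about 0.4 to 0.85 m from the base axis. Payload 6.9 kg.
Tool frame: the origin (TCP) lies midway between the tips of the shut fingers; the grasp point (between the pads) lies 19 mm behind it; x points along the fingers, y is the direction in which the jaws open and shut, and the axes are right-handed (so a half turn about x gives the same grasp; the last joint's range is limited). The gripper opens to 85 mm and grips with 20 to 120 N. Pads are 22 mm wide; open, the fingers measure 114 mm over their backs; the gripper's body (76 mm by 85 mm) begins 54 mm behind the grasp point. The pads swing forward as they close: fully open they stand 13 mm farther back than shut.
Start: joints at [1.349, 0.507, -0.238, 1.5, 0.126, 1.149, -0.155], TCP at [0.201, -0.592, 0.208] pointing down, gripper open.
Joint ranges: [-3.08, 3.08], [-0.24, 2.05], [-1.43, 1.35], [0, 2.5], [-1.52, 4.66], [0.17, 1.96], [-2.89, 2.89]. Speed limits (rad/s): [2.39, 2.39, 3.14, 3.14, 3.14, 3.14, 3.14].

INTERFACE

Orientations are given as [roll, pitch, yaw] about the fixed x, y, z axes, in that order (R = Rz(yaw) Ry(pitch) Rx(roll)).
In Python, from rig import ctrl gives the robot as it stands.
- The arm moves only by the tool send_rows, never from a script. Its argument "commands" is a list of rows, each an object with "dp": the shift along the world's x, y, z in m, a list of three; "twist": the turn, a rotation vector about the world's x, y, z in rad, a list of three; "grip": the opening, from 0 (shut) to 1 (fully open). In form: [{"dp": [x, y, z], "twist": [wx, wy, wz], "grip": grip}, ...]. A call has 1 to 10 rows; each row shifts and turns the commanded pose from where the row before left it; what a row does not reach is not made up. A row lasts 1/8 s, in which the tool goes at most 62.5 mm and 10.7 degrees, less where a joint would pass 70% of its speed; a pose out of reach is approached as far as the arm can. A call is refused whole if a number of a shift passes 0.0625 or a number of a turn 0.188, either way. A call with a gripper value outside its range is refused whole. The fingers move at their own pace and stop on an object; "force" is the grip in N (left out, the last holds). Time passes only in rows, so rows that do not move let the fingers close. It gives the time, the measured TCP pose, the force and the opening at its end, in the units of the state.
- ctrl.state(): the state, without advancing time (a new reading comes with each control period).
- ctrl.capture(name): name is "scene" or "top" or "wrist"; returns (picture, depth): 420x560x3 uint8, blue, green, red; 420x560 float32, m along the optical axis (not along the pixel's ray), 0 where there is no reading.
- ctrl.camera_info(name): a dict with "vertical_fov" (degrees; the focal length in pixels is half the picture's height over the tangent of half this angle, whatever the lens; pixels are square), "cx", "cy" (the principal point, pixels), "xyz" and "rotation" of the camera in the world. Camera axes: x right, y down, z forward; pixel columns grow to the right and rows downward; lengths in m; the calibration is good to about 2 mm. A picture is of the moment at which its call begins: read the wrist's pose just before it. camera_info takes no time and is no camera call; for the wrist camera it gives the pose at the moment of the call.
- ctrl.hand_in(): hands the job in, once; it reports no verdict.
The state is a dict: "time": time; "q": joint angles; "qvel": joint speeds; "joint_efforts": joint torques, N m; "eef_pos": TCP position; "ee_rot": TCP orientation; "wrist_force": force on the tool from outside, world axes, zero at the start; "wrist_torque": the same for the moment, N m; "grip_width": finger opening in m.
Only numpy, scipy, OpenCV 4.12 (cv2) and the standard library are available. Lean on these libraries where they do the work, as an engineer would, in place of code of your own. Each camera call takes 0.05 s, during which the arm holds its last target.

TASK

Take the loose red-handled square key from its wooden stand, push it fully home into the recessed lock of the brown test panel, then turn it clockwise to its stop and leave it there, seated and let go. Be gentle: the bakelite cracks if the key is pressed or twisted hard against the lock or panel (keep below 35 N). Leave the toggle switch off and the other things on the desk where they are.

Things in the scene. Friction and masses are not known exactly. Their poses are not given: they have to be found in the camera images.
- key: loose key, 80 mm long: square steel shank 12 x 12 x 30 mm, then a round steel flange 26 mm across and 4 mm thick, then a flat red bow (grip) 34 mm wide along x, 12 mm thick along y, 46 mm tall. About 60 g. Origin at the middle of the shank's tip, z towards the bow, x and y across the shank's flats; bow centre at z 57 mm. Starts upright in the stand
- stand: fixed wooden block 60 x 60 x 45 mm holding the key upright: shank down in a 15 mm square hole, flange resting on the block's top, so lift 30 mm to free it; origin at the centre of its underside
- panel: fixed brown bakelite test panel lying flat, 180 mm (its x) x 260 mm (its y) x 60 mm tall; origin at the centre of its underside, z up. On its top, at most 35 mm high: a black toggle switch at x -30, y -70 mm, two terminals, a round meter, a green lamp, and a brass-edged square well 44 x 44 mm with the lock in it
- well (a point): middle of the well's opening, level with the panel's top; axes those of the panel. Down in the well is the lock, a steel barrel 33 mm across; its face lies 7.7 mm below this point and has a square socket 13.5 x 14.2 mm, 1 mm bevel, 16 mm deep (floor 24 mm below this point). Barrel and socket are not centred here: see lock_face
- lock_face (a point): nominal centre of the lock's face, fixed to the panel 7.7 mm below well. The true lock axis is NOT measured: it stays put during a run but lies up to 4.2 mm off this point along the panel's x and also up to 4.2 mm along its y. Find the socket by feel (or sight): pushed lightly, the key slides over the flat steel face and drops in when within about 1 mm and 0.1 rad
- lock (a joint): turn of the lock about the vertical, rad: 0 = socket flats along the panel's x and y, growing clockwise seen from above; starts between 0 and 0.35; firm stop at 1.4. Stiff to turn (about 0.06 N m) and stays where it is left; the key has about 0.1 rad of play in the socket before it drives the lock
- toggle (a joint): the panel's black toggle switch, rad: 0 = off, as it starts, leaning to the panel's -x; 0.7 = on
- turbine: brass steam turbine rotor, three bladed discs on a dark wooden foot, 76 mm across, 70 mm tall, standing; bystander
- exhaust: chromed bent exhaust pipe, 32 mm thick, about 190 mm long, lying; bystander
- insulator: white ribbed porcelain insulator, 60 mm across, 72 mm tall, standing; bystander
- drain_tap: steel cylinder drain tap, 60 x 50 mm, 37 mm tall, lying; bystander
- jar: amber glass jar with steel cap, 56 mm across, 75 mm tall, standing; bystander
- driver: yellow-handled screwdriver, 170 mm long, lying; bystander

How it is judged:
On the way:
1. the key is fully home in the lock, before the lock is turned (horizontal distance between key and well below 0.008 m and z of key in the frame of well below -0.02 m and angle between key's own z axis and vertical below 0.1 rad and value of joint lock below 0.6 rad), for 0.2 s.
At the end, for the whole second after the job is handed in: The key stands upright (within 0.1 rad) in the lock, its tip at least 20 mm below the panel's top (fully home is 24), the lock turned clockwise to within 0.1 rad of its stop at 1.4, the toggle still off (below 0.2 rad), and the key at rest and let go (horizontal distance between key and well below 0.008 m and z of key in the frame of well below -0.02 m and angle between key's own z axis and vertical below 0.1 rad and value of joint lock above 1.3 rad and value of joint toggle below 0.2 rad and linear speed of key below 0.02 m/s and contact force between the fingers and key below 0.1 N); the robot touches nothing.
It fails at once if the key presses on the panel or its lock with more than 35 N (contact force between key and panel above 35 N).
It fails at once if the toggle switch is moved (value of joint toggle above 0.2 rad).
It fails at once if a bystander is pushed more than 20 mm (distance of any of turbine, exhaust, insulator, drain_tap, jar, driver from where it was at the start of the episode above 0.02 m).
It also fails if it takes over 64 s, if anything falls off the work surface, if the arm or the gripper's body presses on something with over 40 N, if the wrist force passes 120 N, or if a joint passes its speed limit or range.

## Working session

There is one attempt and no reset: what is moved stays moved. The work goes in short steps, Python scripts to look and compute and a tool call to move; the robot and the scene stay as the last step left them, time stands still between calls to the robot, and variables do not carry over. Pictures are saved under pics/ and viewed, and the job is handed in when it is done.

Besides the shell and the picture viewer there is one more tool, called by a JSON object that holds its "name" and its "arguments", one argument or row to a line. send_rows: Moves the arm, as the interface text tells. Its arguments: {"type":"object","properties":{"commands":{"type":"array","items":{"type":"object","properties":{"dp":{"type":"array","items":{"type":"number"}},"twist":{"type":"array","items":{"type":"number"}},"grip":{"type":"number"}}}},"force":{"type":"number"}},"required":["commands"]}

```bash
ls; mkdir -p pics; python3 - <<'E'
from rig import ctrl
import cv2
s=ctrl.state()
print({k:(v if not hasattr(v,'__len__') else [round(float(x),4) for x in v]) for k,v in s.items()})
for n in ['scene','top','wrist']:
    print(n,ctrl.camera_info(n))
    p,d=ctrl.capture(n); cv2.imwrite(f'pics/{n}0.png',p)
    import numpy as np; np.save(f'pics/{n}0.npy',d)
E
```

```text
pics
{'time': 0.0, 'q': [1.3485, 0.5083, -0.2375, 1.5012, 0.1257, 1.1489, -0.1548], 'qvel': [0.001, 0.0009, 0.0001, 0.0008, 0.0018, 0.0009, -0.0014], 'joint_efforts': [-0.0004, -62.0587, -2.1865, -24.9652, 0.0127, 0.0119, -0.0], 'eef_pos': [0.201, -0.5912, 0.2072], 'ee_rot': [-1.5664, 1.569, 1.903], 'wrist_force': [0.4376, -0.4161, 0.7801], 'wrist_torque': [0.0168, 0.0549, -0.04], 'grip_width': 0.0855224949419385}
scene {'vertical_fov': 56.39681011759702, 'cx': 280.137821821749, 'cy': 206.8662748872485, 'xyz': array([1.03521396, 0.62925346, 0.67063077]), 'rotation': array([-2.21175925, -0.00258469,  2.5144008 ])}
top {'vertical_fov': 50.27663372167202, 'cx': 278.99022155273366, 'cy': 208.62602554059035, 'xyz': array([ 0.28727147, -0.01738858,  1.35624218]), 'rotation': array([-2.94812416,  0.01249725, -1.55863834])}
wrist {'vertical_fov': 70.11441232341774, 'cx': 278.15241562315924, 'cy': 210.29683509310922, 'xyz': array([ 0.27089572, -0.56884518,  0.37164294]), 'rotation': array([ 2.85410281e+00,  9.51458042e-04, -1.24223675e+00])}
```

View pics/top0.png

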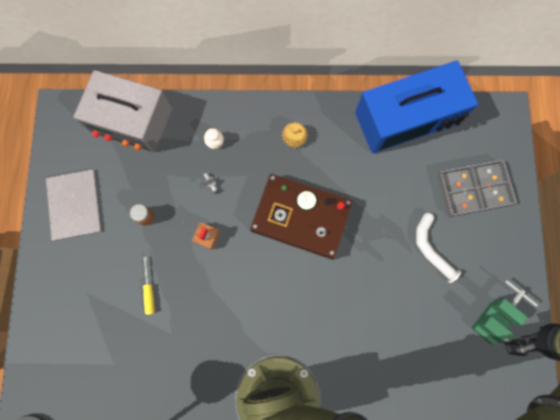

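View pics/scene0.png

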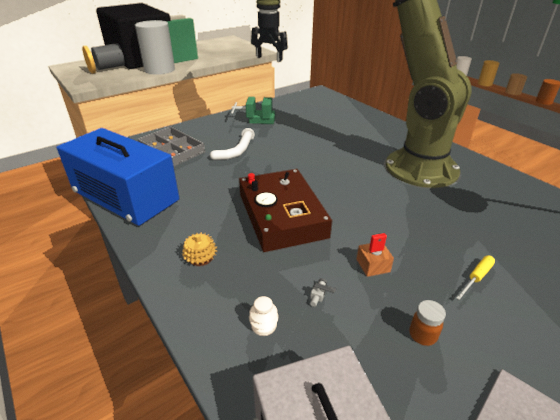

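View pics/wrist0.png

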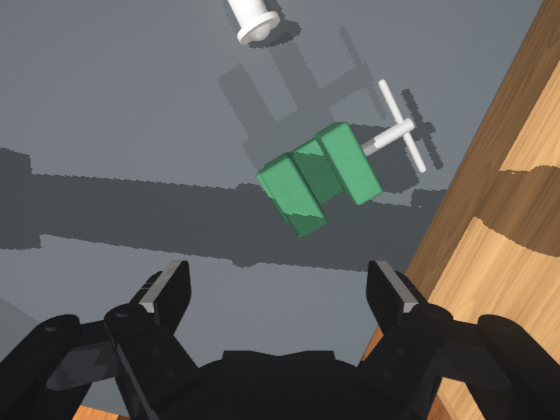

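```bash
cat > h.py <<'E'
import numpy as np, cv2
from scipy.spatial.transform import Rotation as Ro
from rig import ctrl
def cam(n):
    i=ctrl.camera_info(n); f=210/np.tan(np.radians(i['vertical_fov']/2))
    return f,i['cx'],i['cy'],np.array(i['xyz']),Ro.from_euler('xyz',i['rotation']).as_matrix()
def px2plane(c,u,v,z):
    f,cx,cy,t,R=c; r=R@np.array([(u-cx)/f,(v-cy)/f,1]); return t+r*(z-t[2])/r[2]
def px2depth(c,u,v,d):
    f,cx,cy,t,R=c; return t+R@np.array([(u-cx)/f*d,(v-cy)/f*d,d])
def proj(c,P):
    f,cx,cy,t,R=c; p=R.T@(np.array(P)-t); return p[0]/p[2]*f+cx,p[1]/p[2]*f+cy
def st():
    s=ctrl.state(); print('t',round(s['time'],2),'p',np.round(s['eef_pos'],4),'r',np.round(s['ee_rot'],4),'F',np.round(s['wrist_force'],2),'T',np.round(s['wrist_torque'],3),'w',round(s['grip_width'],4),'q',np.round(s['q'],2)); return s
E
python3 - <<'E'
from h import *
p=cv2.imread('pics/top0.png');d=np.load('pics/top0.npy')
cv2.imwrite('pics/t_crop.png',cv2.resize(p[165:270,185:360],None,fx=4.5,fy=4.5,interpolation=cv2.INTER_CUBIC))
c=cam('top')
for u,v in [(205,236),(205,232),(280,215),(301,217),(274,179),(349,207),(333,255),(253,226),(230,280)]:
    print(u,v,d[v,u],px2depth(c,u,v,d[v,u]).round(4))
E
```

```text
205 236 1.3188714 [0.4588 0.2191 0.0493]
205 232 1.2929724 [0.4668 0.2146 0.0772]
280 215 1.3436836 [ 0.5267 -0.001   0.034 ]
301 217 1.3197447 [ 0.5174 -0.0633  0.0557]
274 179 1.3425456 [0.6322 0.018  0.0561]
349 207 1.320784 [ 0.5482 -0.2046  0.0585]
333 255 1.2916766 [ 0.406  -0.1557  0.0611]
253 226 1.3123374 [0.4885 0.0775 0.0596]
230 280 1.3468477 [ 0.3334  0.1476 -0.0048]
```

View pics/t_crop.png

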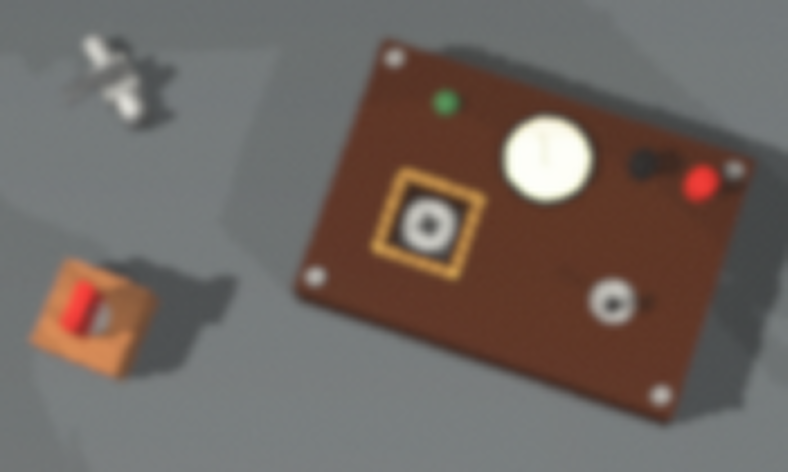

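```bash
python3 - <<'E'
from h import *
s=st(); R=Ro.from_euler('xyz',s['ee_rot']).as_matrix(); print(R.round(3))
c=cam('top')
print('cam z',c[4].round(2))
def P(x,y,z): return px2plane(c,185+(x+.5)/4.5-.5,165+(y+.5)/4.5-.5,z)
co=[P(384,38,.06),P(752,158,.06),P(668,415,.06),P(297,290,.06)]
for k in co: print(k.round(4))
ctr=np.mean(co,0);print('ctr',ctr.round(4))
print('sides',[np.linalg.norm(co[i]-co[(i+1)%4]).round(4) for i in range(4)])
yv=(co[0]+co[3]-co[1]-co[2]); print('panel y yaw',np.arctan2(yv[1],yv[0]), 'panel yaw',np.arctan2(yv[1],yv[0])-np.pi/2)
w=[P(405,168,.06),P(486,195,.06),P(457,279,.06),P(372,250,.06)]; print('well',np.mean(w,0).round(4),'barrel',P(430,226,.0523).round(4))
print('toggle',P(612,302,.06).round(4))
st_=[P(70,260,.045),P(156,292,.045),P(122,378,.045),P(32,342,.045)]
print('stand',np.mean(st_,0).round(4),[np.linalg.norm(st_[i]-st_[(i+1)%4]).round(4) for i in range(4)])
v=st_[0]+st_[3]-st_[1]-st_[2];print('stand yaw',np.arctan2(v[1],v[0])-np.pi/2)
print('bow ends',P(92,283,.095).round(4),P(68,325,.095).round(4))
E
```

```text
t 0.15 p [ 0.201  -0.5914  0.2074] r [-1.581   1.5695  1.8884] F [-0.06  0.1   0.13] T [ 0.004  0.033 -0.   ] w 0.0854 q [ 1.35  0.51 -0.24  1.5   0.13  1.15 -0.15]
[[-0.     0.322 -0.947]
 [ 0.001 -0.947 -0.322]
 [-1.    -0.001 -0.   ]]
cam z [[ 0.01 -0.98  0.19]
 [-1.   -0.01  0.01]
 [-0.01 -0.19 -0.98]]
[0.6495 0.0304 0.06  ]
[ 0.57   -0.2129  0.06  ]
[ 0.4008 -0.1559  0.06  ]
[0.4793 0.0843 0.06  ]
ctr [ 0.5249 -0.0635  0.06  ]
sides [np.float64(0.2559), np.float64(0.1785), np.float64(0.2526), np.float64(0.1785)]
panel y yaw 1.2547994564600171 panel yaw -0.31599687033487944
well [ 0.5246 -0.0018  0.06  ] barrel [ 0.5238 -0.0017  0.0523]
toggle [ 0.4735 -0.1204  0.06  ]
stand [0.4617 0.2179 0.045 ] [np.float64(0.0614), np.float64(0.0604), np.float64(0.0644), np.float64(0.0592)]
stand yaw -0.35550011464037334
bow ends [0.4772 0.2118 0.095 ] [0.4503 0.2258 0.095 ]
```

```bash
python3 - <<'E'
from h import *
s=ctrl.state(); R=Ro.from_euler('xyz',s['ee_rot']).as_matrix(); p=s['eef_pos']
f,cx,cy,t,Rc=cam('wrist'); Rt=R.T@Rc; to=R.T@(t-p); print(to.round(4)); print(Rt.round(4))
np.savez('wc.npz',Rt=Rt,to=to)
a=1.15
Rn=Ro.from_matrix(np.array([[0,0,-1.],[np.cos(a),np.sin(a),0],[np.sin(a),-np.cos(a),0]]).T).as_matrix()
for tcp in [(.48,.12,.22),(.45,.12,.25),(.42,.12,.25),(.5,.12,.25),(.44,.2,.22)]:
    c=(f,cx,cy,np.array(tcp)+Rn@to,Rn@Rt)
    print(tcp,[np.round(proj(c,P)) for P in [(.463,.218,.095),(.463,.218,.045),(.5246,-.0018,.06),(.6495,.03,.06),tcp]])
E
```

```text
[-0.1643  0.001  -0.0734]
[[-6.000e-04 -2.836e-01  9.590e-01]
 [ 1.000e+00  6.000e-04  8.000e-04]
 [-8.000e-04  9.590e-01  2.836e-01]]
(0.48, 0.12, 0.22) [array([364., 142.]), array([352., 139.]), array([199., 265.]), array([267., 336.]), array([276., 250.])]
(0.45, 0.12, 0.25) [array([366., 166.]), array([354., 160.]), array([216., 273.]), array([277., 338.]), array([276., 250.])]
(0.42, 0.12, 0.25) [array([375., 191.]), array([363., 182.]), array([226., 292.]), array([285., 354.]), array([276., 250.])]
(0.5, 0.12, 0.25) [array([350., 121.]), array([340., 121.]), array([198., 241.]), array([262., 310.]), array([276., 250.])]
(0.44, 0.2, 0.22) [array([303., 212.]), array([299., 199.]), array([158., 315.]), array([226., 379.]), array([276., 250.])]
```

{"name": "send_rows", "arguments": {
  "commands": [
    {"dp": [0.04,0.038,0.01],"twist": [0,0,0.16],"grip": 1},
    {"dp": [0.04,0.038,0.01],"twist": [0,0,0.16],"grip": 1},
    {"dp": [0.04,0.038,0.01],"twist": [0,0,0.16],"grip": 1},
    {"dp": [0.04,0.038,0.01],"twist": [0,0,0.16],"grip": 1},
    {"dp": [0.04,0.038,0.01],"twist": [0,0,0.16],"grip": 1},
    {"dp": [0.017,0.05,0],"twist": [0,0,0.16],"grip": 1},
    {"dp": [0.017,0.05,0],"twist": [0,0,0.16],"grip": 1},
    {"dp": [0.017,0.05,0],"twist": [0,0,0.16],"grip": 1},
    {"dp": [0.017,0.05,0],"twist": [0,0,0.16],"grip": 1},
    {"dp": [0.017,0.05,0],"twist": [0,0,0.16],"grip": 1}
  ]
}}

```text
time: 1.4
eef_pos: [0.4863, -0.1502, 0.258]
ee_rot: [-0.727, 1.57, -1.936]
wrist_force: [1.5, 0.2, 0.1]
grip_width: 0.0852
```

{"name": "send_rows", "arguments": {
  "commands": [
    {"dp": [0.015,0.05,0],"twist": [0,0,0.16],"grip": 1},
    {"dp": [0.005,0.055,0],"twist": [0,0,0.16],"grip": 1},
    {"dp": [0.005,0.055,0],"twist": [0,0,0.16],"grip": 1},
    {"dp": [0.005,0.055,0],"twist": [0,0,0.16],"grip": 1},
    {"dp": [0.005,0.055,0],"twist": [0,0,0.16],"grip": 1},
    {"dp": [0,0,0],"twist": [0,0,0],"grip": 1}
  ]
}}

```text
time: 2.15
eef_pos: [0.5203, 0.1236, 0.2583]
ee_rot: [1.994, 1.568, 1.589]
wrist_force: [-0.5, 0.4, -0.1]
grip_width: 0.0855
```

```bash
python3 - <<'E'
from h import *
s=st();R=Ro.from_euler('xyz',s['ee_rot']).as_matrix();print(R.round(3), np.arctan2(R[1,1],R[0,1]))
c=cam('wrist'); p,d=ctrl.capture('wrist'); cv2.imwrite('pics/w1.png',p); np.savez('w1.npz',d=d,f=c[0],cx=c[1],cy=c[2],t=c[3],R=c[4])
st()
E
```

```text
t 2.15 p [0.5203 0.1236 0.2583] r [1.9936 1.5678 1.5894] F [-0.51  0.39 -0.07] T [-0.064  0.026  0.026] w 0.0855 q [ 0.37  0.45 -0.99  1.65  0.39  1.26  0.47]
[[-0.     0.393  0.919]
 [ 0.003  0.919 -0.393]
 [-1.     0.003 -0.001]] 1.1665791256472005
t 2.2 p [0.5207 0.1205 0.2579] r [2.5713 1.5698 2.1616] F [-0.61 -1.03  0.29] T [-0.061  0.004 -0.032] w 0.0859 q [ 0.37  0.45 -0.99  1.65  0.39  1.26  0.47]
```

View pics/w1.png

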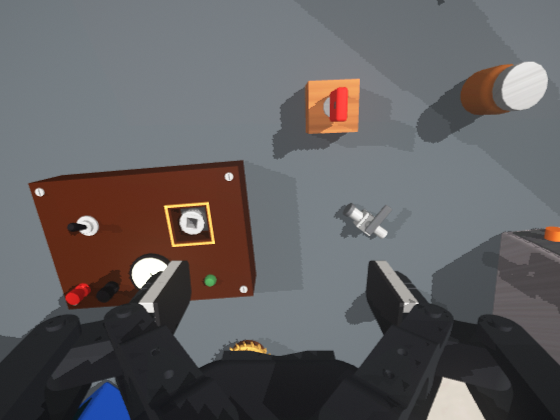

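```bash
python3 - <<'E'
from h import *
p=cv2.imread('pics/w1.png')
a=cv2.resize(p[70:145,290:375],None,fx=7,fy=7,interpolation=cv2.INTER_CUBIC)
b=cv2.resize(p[190:260,150:230],None,fx=7,fy=7,interpolation=cv2.INTER_CUBIC)
cv2.imwrite('pics/w1a.png',a);cv2.imwrite('pics/w1b.png',b)
E
```

```text
(no output)
```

View pics/w1a.png

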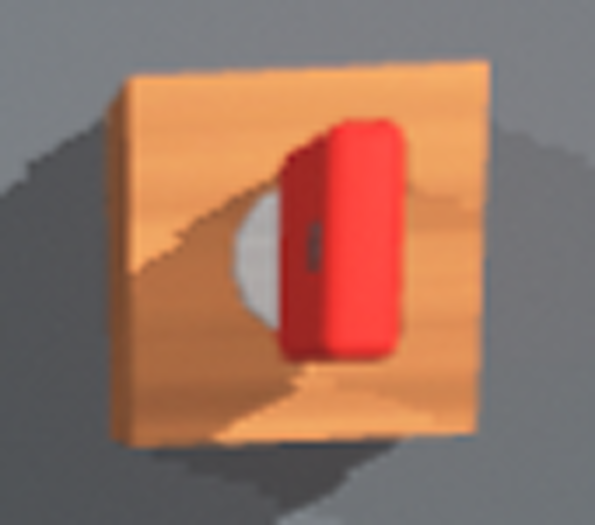

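View pics/w1b.png

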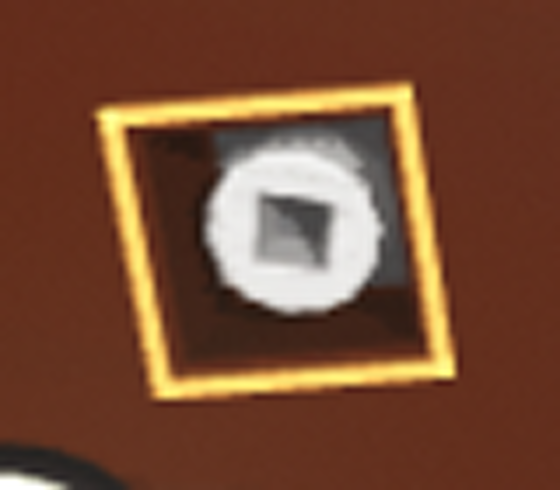

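```bash
python3 - <<'E'
from h import *
z=np.load('w1.npz'); c=(z['f'],z['cx'],z['cy'],z['t'],z['R']);d=z['d']
def Q(pts,u0,v0,h):
    o=np.array([px2plane(c,u0+(x+.5)/7-.5,v0+(y+.5)/7-.5,h) for x,y in pts])
    L=[np.linalg.norm(o[i]-o[(i+1)%len(o)]) for i in range(len(o))]
    e=o[0]-o[-1]  # 
    return o.mean(0).round(4),np.round(L,4),[np.round(np.arctan2(*(o[(i+1)%len(o)]-o[i])[[1,0]]),3) for i in range(len(o))]
print('bow',Q([(332,120),(405,120),(400,360),(328,360)],290,70,.095))
print('stand',Q([(128,75),(490,62),(476,433),(128,447)],290,70,.045))
print('socket',Q([(258,194),(334,208),(327,270),(253,262)],150,190,.0523))
print('barrel',Q([(206,230),(293,148),(381,232),(297,313)],150,190,.0523))
print('well outer',Q([(97,108),(410,82),(457,378),(156,400)],150,190,.06))
# depth checks
for u,v in [(342,104),(298,85),(312,120),(160,240),(185,222)]:
    print(u,v,px2depth(c,u,v,d[v,u]).round(4))
P=[(40,192),(229,177),(243,289)]
E
```

```text
bow (array([0.4652, 0.2192, 0.095 ]), array([0.0106, 0.0335, 0.0108, 0.0335]), [np.float64(1.168), np.float64(-0.361), np.float64(-1.974), np.float64(2.775)])
stand (array([0.465 , 0.2192, 0.045 ]), array([0.0602, 0.0598, 0.0607, 0.0601]), [np.float64(1.201), np.float64(-0.368), np.float64(-1.935), np.float64(2.766)])
socket (array([ 0.5274, -0.0019,  0.0523]), array([0.0141, 0.0124, 0.0138, 0.0135]), [np.float64(0.973), np.float64(-0.585), np.float64(-2.09), np.float64(2.583)])
barrel (array([ 0.527 , -0.0015,  0.0523]), array([0.0237, 0.0222, 0.0234, 0.0227]), [np.float64(1.905), np.float64(0.342), np.float64(-1.215), np.float64(-2.788)])
well outer (array([ 0.5269, -0.0019,  0.06  ]), array([0.0566, 0.0572, 0.0567, 0.0568]), [np.float64(1.252), np.float64(-0.316), np.float64(-1.897), np.float64(2.825)])
342 104 [0.4652 0.2197 0.0936]
298 85 [ 4.229e-01  1.941e-01 -4.000e-04]
312 120 [0.4696 0.1905 0.043 ]
160 240 [ 0.5307 -0.0477  0.0592]
185 222 [ 0.5234 -0.0103  0.0495]
```

{"name": "send_rows", "arguments": {
  "commands": [
    {"dp": [-0.02,0.034,-0.03],"twist": [0,0,0.02],"grip": 1},
    {"dp": [-0.02,0.034,-0.03],"twist": [0,0,0.02],"grip": 1},
    {"dp": [-0.016,0.031,-0.03],"twist": [0,0,0.005],"grip": 0.7},
    {"dp": [0,0,0],"twist": [0,0,0],"grip": 0.7},
    {"dp": [0,0,0],"twist": [0,0,0],"grip": 0.7}
  ]
}}

```text
time: 2.82
eef_pos: [0.4661, 0.2157, 0.1682]
ee_rot: [-0.955, 1.57, -1.326]
wrist_force: [0.3, 0.5, 0.9]
grip_width: 0.0597
```

```bash
cat >> h.py <<'E'
def yaw(s):
    R=Ro.from_euler('xyz',s['ee_rot']).as_matrix(); return round(float(np.arctan2(R[1,1],R[0,1])),4), R[:,0].round(4)
E
python3 - <<'E'
from h import *
for i in range(4):
    s=st(); print(yaw(s)); c=cam('wrist'); p,d=ctrl.capture('wrist')
cv2.imwrite('pics/w2.png',p); print(np.round(proj(c,(.465,.2192,.095)),1), c[3])
E
```

```text
t 2.83 p [0.4661 0.2157 0.1682] r [-0.9551  1.5697 -1.3264] F [0.29 0.52 0.88] T [ 0.004 -0.052  0.009] w 0.0597 q [ 0.15  0.5  -0.95  1.84  0.47  1.04  0.21]
(1.1995, array([ 3.0e-04, -1.1e-03, -1.0e+00]))
t 2.88 p [0.4664 0.2157 0.1685] r [-0.3381  1.5697 -0.71  ] F [-0.41 -0.66  0.09] T [-0.002 -0.035  0.003] w 0.06 q [ 0.15  0.5  -0.95  1.84  0.47  1.04  0.21]
(1.1988, array([ 8.e-04, -7.e-04, -1.e+00]))
t 2.92 p [0.4665 0.2158 0.1686] r [ 0.0186  1.5696 -0.3534] F [ 0.35 -0.55 -0.5 ] T [ 0.038  0.    -0.012] w 0.06 q [ 0.15  0.5  -0.95  1.84  0.47  1.04  0.21]
(1.1988, array([ 1.1e-03, -4.0e-04, -1.0e+00]))
t 2.98 p [0.4664 0.216  0.1686] r [ 0.1869  1.5697 -0.1851] F [-0.38 -0.05  0.51] T [ 0.001  0.03  -0.049] w 0.0599 q [ 0.15  0.5  -0.95  1.84  0.47  1.04  0.21]
(1.1988, array([ 1.1e-03, -2.0e-04, -1.0e+00]))
[281.1 207.4] [0.40108622 0.24168256 0.33287101]
```

View pics/w2.png

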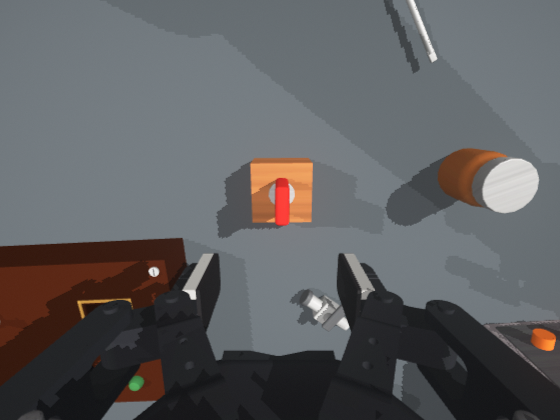

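{"name": "send_rows", "arguments": {
  "commands": [
    {"dp": [-0.0022,0.0035,-0.04],"twist": [0,0,0.003],"grip": 0.6},
    {"dp": [0,0,-0.04],"twist": [0,0,0],"grip": 0.6},
    {"dp": [0,0,-0.03],"twist": [0,0,0],"grip": 0.5},
    {"dp": [0,0,0],"twist": [0,0,0],"grip": 0.3},
    {"dp": [0,0,0],"twist": [0,0,0],"grip": 0.1},
    {"dp": [0,0,0],"twist": [0,0,0],"grip": 0},
    {"dp": [0,0,0],"twist": [0,0,0],"grip": 0},
    {"dp": [0,0,0],"twist": [0,0,0],"grip": 0}
  ],
  "force": 50
}}

```text
time: 4.03
eef_pos: [0.4637, 0.221, 0.0591]
ee_rot: [0.517, 1.569, 0.151]
wrist_force: [0.0, -1.1, 6.1]
grip_width: 0.0105
```

```bash
python3 - <<'E'
from h import *
s=st(); print(yaw(s)); p,d=ctrl.capture('wrist')
cv2.imwrite('pics/w3.png',p)
E
```

```text
t 4.03 p [0.4637 0.221  0.0591] r [0.517  1.5689 0.1508] F [ 0.03 -1.13  6.13] T [-0.216  0.033  0.03 ] w 0.0105 q [ 0.04  0.63 -0.83  1.98  0.64  0.81  0.05]
(1.2046, array([ 1.9e-03,  3.0e-04, -1.0e+00]))
```

View pics/w3.png

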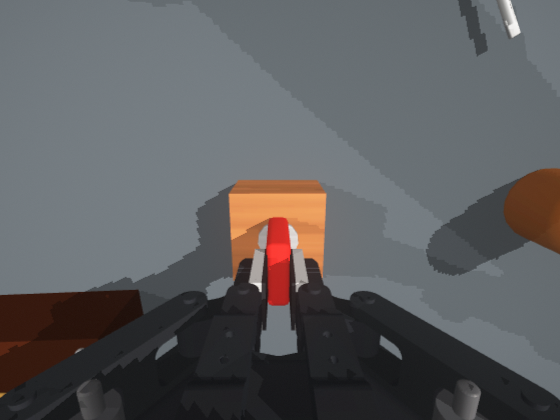

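{"name": "send_rows", "arguments": {
  "commands": [
    {"dp": [0,0,0.02],"twist": [0,0,0],"grip": 0},
    {"dp": [0,0,0.04],"twist": [0,0,0],"grip": 0},
    {"dp": [0,0,0.035],"twist": [0,0,0],"grip": 0},
    {"dp": [0.02,-0.043,0],"twist": [0,0,-0.033],"grip": 0},
    {"dp": [0.02,-0.043,0],"twist": [0,0,-0.033],"grip": 0},
    {"dp": [0.02,-0.043,0],"twist": [0,0,-0.033],"grip": 0},
    {"dp": [0.02,-0.043,0],"twist": [0,0,-0.033],"grip": 0},
    {"dp": [0.02,-0.043,0],"twist": [0,0,-0.033],"grip": 0},
    {"dp": [0.018,-0.043,0],"twist": [0,0,-0.035],"grip": 0},
    {"dp": [0,0,0],"twist": [0,0,0],"grip": 0}
  ]
}}

```text
time: 5.32
eef_pos: [0.5818, -0.0422, 0.1524]
ee_rot: [-1.331, 1.569, -1.904]
wrist_force: [-0.5, -0.3, -0.6]
grip_width: 0.0104
```

```bash
python3 - <<'E'
from h import *
p,d=ctrl.capture('wrist')
s=st(); print(yaw(s)); c=cam('wrist'); p,d=ctrl.capture('wrist'); st()
cv2.imwrite('pics/w4.png',p); np.savez('w4.npz',d=d,f=c[0],cx=c[1],cy=c[2],t=c[3],R=c[4])
print(proj(c,(.5272,-.0017,.0523)))
E
```

```text
t 5.38 p [ 0.5811 -0.0392  0.1527] r [-2.5081  1.5702 -3.0777] F [-0.06  0.9  -0.58] T [0.103 0.07  0.035] w 0.0107 q [ 0.55  0.6  -0.87  1.69  0.51  1.09  0.53]
(1.0012, array([-6.e-04, -0.e+00, -1.e+00]))
t 5.42 p [ 0.5808 -0.0373  0.153 ] r [2.6195 1.5701 2.0529] F [-0.4   1.05 -0.82] T [ 0.056  0.004 -0.026] w 0.0105 q [ 0.55  0.6  -0.87  1.69  0.51  1.09  0.53]
(np.float64(280.78599015379604), np.float64(127.72580285464863))
```

View pics/w4.png

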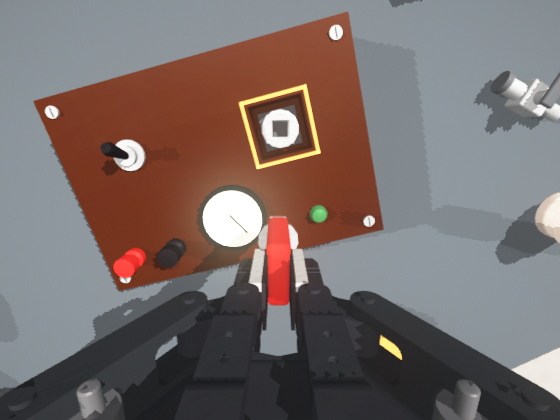

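```bash
python3 - <<'E'
from h import *
p,d=ctrl.capture('wrist')
s=st(); print(yaw(s)); c=cam('wrist'); p,d=ctrl.capture('wrist'); st()
cv2.imwrite('pics/w5.png',p); np.savez('w5.npz',d=d,f=c[0],cx=c[1],cy=c[2],t=c[3],R=c[4],p=s['eef_pos'])
a=cv2.resize(p[80:170,235:325],None,fx=6.5,fy=6.5,interpolation=cv2.INTER_CUBIC)
b=cv2.resize(p[210:310,230:330],None,fx=6,fy=6,interpolation=cv2.INTER_CUBIC)
cv2.imwrite('pics/w5a.png',a);cv2.imwrite('pics/w5b.png',b)
E
```

```text
t 5.47 p [ 0.5806 -0.0362  0.1532] r [2.2844 1.5701 1.7197] F [-0.23  0.62  0.29] T [-0.028 -0.053 -0.014] w 0.0108 q [ 0.55  0.6  -0.87  1.69  0.51  1.09  0.53]
(1.006, array([-1.e-04,  7.e-04, -1.e+00]))
t 5.53 p [ 0.5806 -0.0358  0.1534] r [1.9979 1.5702 1.4341] F [ 0.28  0.59 -0.69] T [ 0.029 -0.032 -0.018] w 0.0105 q [ 0.55  0.6  -0.87  1.69  0.51  1.09  0.53]
```

View pics/w5a.png

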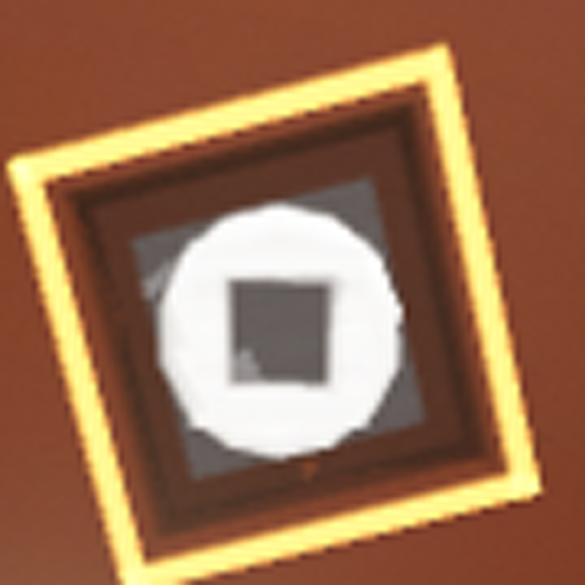

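View pics/w5b.png

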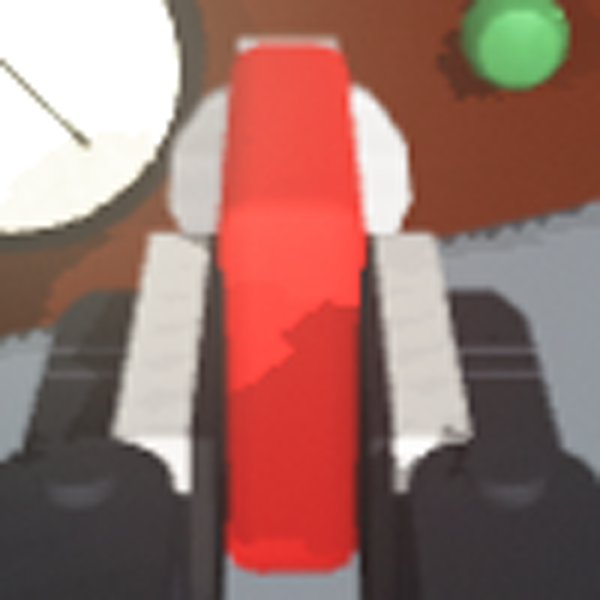

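```bash
python3 - <<'E'
from h import *
z=np.load('w5.npz'); c=(z['f'],z['cx'],z['cy'],z['t'],z['R']);p=z['p'];a=1.006
ty=np.array([np.cos(a),np.sin(a)]);tz=np.array([np.sin(a),-np.cos(a)])
def W(pts,u0,v0,k,h): return np.array([px2plane(c,u0+(x+.5)/k-.5,v0+(y+.5)/k-.5,h) for x,y in pts])
def tool(o): q=o[:,:2]-p[:2]; return np.round(np.c_[q@ty,q@tz],4)
s=W([(231,281),(332,281),(328,383),(231,383)],235,80,6.5,.0523)
print('socket',s.mean(0).round(4),tool(s).tolist(),[np.linalg.norm(s[i]-s[i-1]).round(4) for i in range(4)])
print([np.arctan2(*(s[(i+1)%4]-s[i])[[1,0]]).round(3) for i in range(4)])
b=W([(157,331),(403,331),(280,204),(280,458)],235,80,6.5,.0523);print('barrel',b.mean(0).round(4))
w=W([(8,162),(447,43),(541,490),(130,586)],235,80,6.5,.06);print('well',w.mean(0).round(4),[np.arctan2(*(w[(i+1)%4]-w[i])[[1,0]]).round(3) for i in range(4)],[np.linalg.norm(w[i]-w[i-1]).round(4) for i in range(4)])
print('bow top',tool(W([(222,205),(362,205),(228,570),(358,570)],230,210,6,p[2]+.036)).tolist())
print('bow bottom far',tool(W([(230,45),(350,45)],230,210,6,p[2]-.010)).tolist())
print('tip far',tool(W([(238,38),(337,38)],230,210,6,p[2]-.044)).tolist())
print('flange',tool(W([(168,165),(412,165)],230,210,6,p[2]-.010)).tolist())
E
```

```text
socket [ 0.5273 -0.0025  0.0523] [[-0.0065, -0.0696], [0.0067, -0.0696], [0.0063, -0.0566], [-0.0066, -0.0566]] [np.float64(0.013), np.float64(0.0132), np.float64(0.013), np.float64(0.0129)]
[np.float64(1.007), np.float64(-0.598), np.float64(-2.135), np.float64(2.57)]
barrel [ 0.5272 -0.0025  0.0523]
well [ 0.5267 -0.0019  0.06  ] [np.float64(1.255), np.float64(-0.319), np.float64(-1.906), np.float64(2.837)] [np.float64(0.055), np.float64(0.0563), np.float64(0.056), np.float64(0.0555)]
bow top [[-0.0049, -0.0162], [0.0059, -0.0162], [-0.0047, 0.0161], [0.006, 0.0161]]
bow bottom far [[-0.0058, -0.0144], [0.0064, -0.0145]]
tip far [[-0.0061, -0.0045], [0.006, -0.0045]]
flange [[-0.0124, -0.0014], [0.013, -0.0014]]
```

{"name": "send_rows", "arguments": {
  "commands": [
    {"dp": [-0.027,0.017,0],"twist": [0,0,-0.003],"grip": 0},
    {"dp": [-0.0275,0.0168,0],"twist": [0,0,-0.003],"grip": 0},
    {"dp": [0,0,-0.025],"twist": [0,0,0],"grip": 0},
    {"dp": [0,0,-0.02],"twist": [0,0,0],"grip": 0},
    {"dp": [0,0,0],"twist": [0,0,0],"grip": 0},
    {"dp": [0,0,0],"twist": [0,0,0],"grip": 0},
    {"dp": [0,0,0],"twist": [0,0,0],"grip": 0}
  ]
}}

```text
time: 6.4
eef_pos: [0.527, -0.003, 0.109]
ee_rot: [0.625, 1.569, 0.054]
wrist_force: [-0.3, -1.1, -0.9]
grip_width: 0.0106
```

```bash
python3 - <<'E'
from h import *
s=st(); print(yaw(s)); p,d=ctrl.capture('wrist'); s=st(); print(yaw(s))
cv2.imwrite('pics/w6.png',p)
E
```

```text
t 6.4 p [ 0.527 -0.003  0.109] r [0.6253 1.5694 0.054 ] F [-0.34 -1.08 -0.86] T [-0.022  0.042  0.003] w 0.0106 q [ 0.51  0.57 -0.85  1.89  0.54  0.92  0.4 ]
(0.9994, array([ 1.4e-03,  1.0e-04, -1.0e+00]))
t 6.45 p [ 0.527  -0.0032  0.1089] r [ 0.5525  1.5695 -0.0191] F [-0.29  0.87 -0.29] T [ 0.037 -0.023  0.006] w 0.0107 q [ 0.51  0.57 -0.85  1.89  0.54  0.92  0.4 ]
(0.9991, array([ 0.0013, -0.    , -1.    ]))
```

View pics/w6.png

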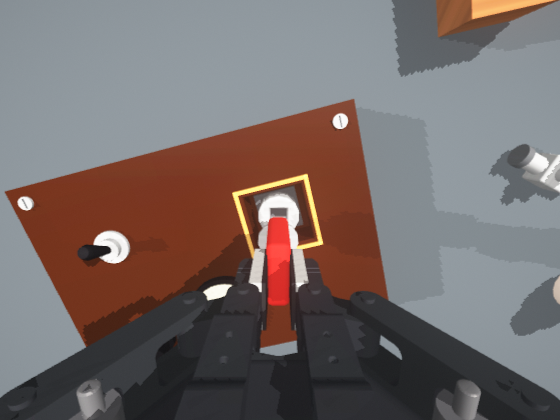

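```bash
python3 - <<'E'
from h import *
p=cv2.imread('pics/w6.png')
cv2.imwrite('pics/w6a.png',cv2.resize(p[170:270,230:330],None,fx=6,fy=6,interpolation=cv2.INTER_CUBIC))
E
```

```text
(no output)
```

View pics/w6a.png

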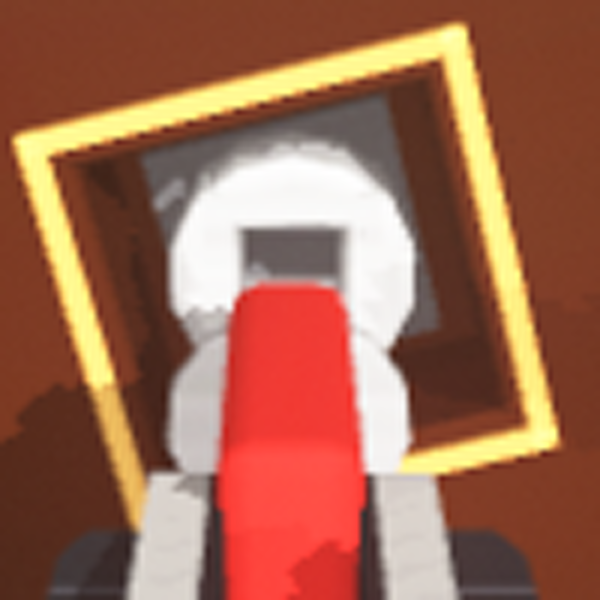

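```bash
python3 - <<'E'
from h import *
c=cam('wrist');s=ctrl.state();p=s['eef_pos'];a=yaw(s)[0]
ty=np.array([np.cos(a),np.sin(a)]);tz=np.array([np.sin(a),-np.cos(a)])
def W(x,y,h):
    o=px2plane(c,230+(x+.5)/6-.5,170+(y+.5)/6-.5,h); q=o[:2]-p[:2]; return o.round(4),(q@ty).round(4),(q@tz).round(4)
for x,y in [(242,228),(344,228)]: print('sock far',W(x,y,.0523))
for x,y in [(238,278),(337,278)]: print('tip far',W(x,y,p[2]-.044))
E
```

```text
sock far (array([ 0.5177, -0.0042,  0.0523]), np.float64(-0.0059), np.float64(-0.0072))
sock far (array([0.5248, 0.0067, 0.0523]), np.float64(0.0072), np.float64(-0.0072))
tip far (array([ 0.5199, -0.0059,  0.0649]), np.float64(-0.0061), np.float64(-0.0045))
tip far (array([0.5264, 0.0043, 0.0649]), np.float64(0.006), np.float64(-0.0045))
```

{"name": "send_rows", "arguments": {
  "commands": [
    {"dp": [-0.0012,0.0016,-0.003],"twist": [0,0,0],"grip": 0},
    {"dp": [0,0,-0.003],"twist": [0,0,0],"grip": 0},
    {"dp": [0,0,-0.003],"twist": [0,0,0],"grip": 0},
    {"dp": [0,0,0],"twist": [0,0,0],"grip": 0},
    {"dp": [0,0,0],"twist": [0,0,0],"grip": 0}
  ]
}}

```text
time: 7.08
eef_pos: [0.5253, -0.0018, 0.099]
ee_rot: [-2.731, 1.571, 2.981]
wrist_force: [0.1, -0.3, 0.8]
grip_width: 0.0105
```

```bash
python3 - <<'E'
from h import *
s=st(); print(yaw(s))
E
```

```text
t 7.08 p [ 0.5253 -0.0018  0.099 ] r [-2.7307  1.5707  2.9807] F [ 0.11 -0.29  0.78] T [ 0.007 -0.058  0.027] w 0.0105 q [ 0.5   0.58 -0.84  1.91  0.55  0.9   0.38]
(0.999, array([-1.e-04,  0.e+00, -1.e+00]))
```

{"name": "send_rows", "arguments": {
  "commands": [
    {"dp": [0.0006,0,-0.0015],"twist": [0,0,0],"grip": 0},
    {"dp": [0,0,-0.0015],"twist": [0,0,0],"grip": 0},
    {"dp": [0,0,-0.001],"twist": [0,0,0],"grip": 0},
    {"dp": [0,0,0],"twist": [0,0,0],"grip": 0}
  ]
}}

```text
time: 7.58
eef_pos: [0.5258, -0.0018, 0.095]
ee_rot: [-2.545, 1.571, -3.117]
wrist_force: [-1.1, 0.4, -0.2]
grip_width: 0.0101
```

No contact yet at the predicted face height; continue gently.

{"name": "send_rows", "arguments": {
  "commands": [
    {"dp": [0,0,-0.001],"twist": [0,0,0],"grip": 0},
    {"dp": [0,0,-0.001],"twist": [0,0,0],"grip": 0},
    {"dp": [0,0,0],"twist": [0,0,0],"grip": 0}
  ]
}}

```text
time: 7.95
eef_pos: [0.5258, -0.0018, 0.093]
ee_rot: [-2.515, 1.571, -3.087]
wrist_force: [-0.2, -1.0, -0.7]
grip_width: 0.0105
```

{"name": "send_rows", "arguments": {
  "commands": [
    {"dp": [0,0,-0.001],"twist": [0,0,0],"grip": 0},
    {"dp": [0,0,-0.001],"twist": [0,0,0],"grip": 0},
    {"dp": [0,0,-0.001],"twist": [0,0,0],"grip": 0},
    {"dp": [0,0,0],"twist": [0,0,0],"grip": 0}
  ]
}}

```text
time: 8.45
eef_pos: [0.5259, -0.0018, 0.09]
ee_rot: [-2.754, 1.571, 2.957]
wrist_force: [0.7, -0.3, -0.3]
grip_width: 0.0106
```

```bash
python3 - <<'E'
from h import *
s=st(); print(yaw(s))
p,d=ctrl.capture('wrist')
cv2.imwrite('pics/w7a.png',cv2.resize(p[190:290,230:330],None,fx=6,fy=6,interpolation=cv2.INTER_CUBIC))
E
```

```text
t 8.45 p [ 0.5259 -0.0018  0.09  ] r [-2.7539  1.5706  2.9574] F [ 0.67 -0.34 -0.34] T [-0.041  0.022 -0.004] w 0.0106 q [ 0.49  0.6  -0.83  1.91  0.57  0.88  0.37]
(0.999, array([-1.e-04,  0.e+00, -1.e+00]))
```

View pics/w7a.png

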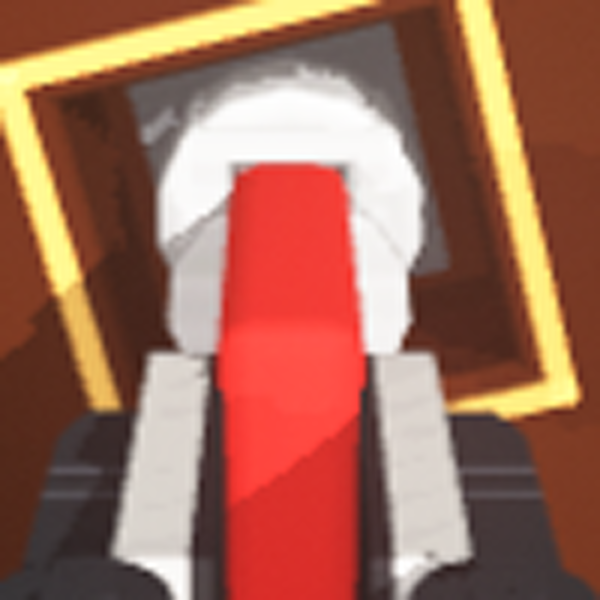

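{"name": "send_rows", "arguments": {
  "commands": [
    {"dp": [0,0,-0.0015],"twist": [0,0,0],"grip": 0},
    {"dp": [0,0,-0.0015],"twist": [0,0,0],"grip": 0},
    {"dp": [0,0,-0.0015],"twist": [0,0,0],"grip": 0},
    {"dp": [0,0,-0.0015],"twist": [0,0,0],"grip": 0},
    {"dp": [0,0,0],"twist": [0,0,0],"grip": 0}
  ]
}}

```text
time: 9.12
eef_pos: [0.5258, -0.0018, 0.0839]
ee_rot: [-2.558, 1.571, -3.13]
wrist_force: [-0.4, -0.2, -0.2]
grip_width: 0.0106
```

{"name": "send_rows", "arguments": {
  "commands": [
    {"dp": [0,0,-0.001],"twist": [0,0,0],"grip": 0},
    {"dp": [0,0,-0.001],"twist": [0,0,0],"grip": 0},
    {"dp": [0,0,0],"twist": [0,0,0],"grip": 0}
  ]
}}

```text
time: 9.5
eef_pos: [0.5258, -0.0018, 0.082]
ee_rot: [-2.382, 1.571, -2.954]
wrist_force: [0.4, 0.3, -0.3]
grip_width: 0.0107
```

{"name": "send_rows", "arguments": {
  "commands": [
    {"dp": [0,0,-0.0007],"twist": [0,0,0],"grip": 0},
    {"dp": [0,0,-0.0007],"twist": [0,0,0],"grip": 0},
    {"dp": [0,0,0],"twist": [0,0,0],"grip": 0}
  ]
}}

```text
time: 9.88
eef_pos: [0.5259, -0.0018, 0.0806]
ee_rot: [-2.356, 1.571, -2.928]
wrist_force: [-0.0, -0.9, -0.4]
grip_width: 0.0105
```

{"name": "send_rows", "arguments": {
  "commands": [
    {"dp": [0,0,-0.0006],"twist": [0,0,0],"grip": 0},
    {"dp": [0,0,0],"twist": [0,0,0],"grip": 0}
  ]
}}

```text
time: 10.12
eef_pos: [0.5259, -0.0018, 0.0801]
ee_rot: [0.428, 1.571, -0.144]
wrist_force: [-1.0, -0.4, -0.1]
grip_width: 0.0108
```

{"name": "send_rows", "arguments": {
  "commands": [
    {"dp": [0,0,-0.0005],"twist": [0,0,0],"grip": 0},
    {"dp": [0,0,0],"twist": [0,0,0],"grip": 0}
  ]
}}

```text
time: 10.38
eef_pos: [0.5261, -0.0017, 0.08]
ee_rot: [0.29, 1.57, -0.282]
wrist_force: [-1.2, -0.3, 4.4]
grip_width: 0.0102
```

{"name": "send_rows", "arguments": {
  "commands": [
    {"dp": [0,0,0.0004],"twist": [0,0,0],"grip": 0},
    {"dp": [0.0001,0.0001,0],"twist": [0,0,-0.05],"grip": 0},
    {"dp": [0,0.0001,0],"twist": [0,0,-0.05],"grip": 0},
    {"dp": [0.0001,0.0001,0],"twist": [0,0,-0.05],"grip": 0},
    {"dp": [0,0,0],"twist": [0,0,0],"grip": 0}
  ]
}}

```text
time: 11.0
eef_pos: [0.5261, -0.0016, 0.0801]
ee_rot: [-0.703, 1.571, -1.425]
wrist_force: [-0.3, 0.4, 4.0]
grip_width: 0.0106
```

```bash
python3 - <<'E'
from h import *
s=st(); print(yaw(s))
E
```

```text
t 11.0 p [ 0.5261 -0.0016  0.0801] r [-0.7032  1.5705 -1.4247] F [-0.33  0.38  4.04] T [-0.067  0.163  0.023] w 0.0106 q [ 0.46  0.59 -0.78  1.93  0.55  0.85  0.24]
(0.8494, array([ 0.e+00, -3.e-04, -1.e+00]))
```

{"name": "send_rows", "arguments": {
  "commands": [
    {"dp": [0.0001,0.0001,0],"twist": [0,0,-0.05],"grip": 0},
    {"dp": [0,0.0001,0],"twist": [0,0,-0.05],"grip": 0},
    {"dp": [0.0001,0.0001,0],"twist": [0,0,-0.05],"grip": 0},
    {"dp": [0.0001,0,0],"twist": [0,0,-0.05],"grip": 0},
    {"dp": [0,0,0],"twist": [0,0,0],"grip": 0}
  ]
}}

```text
time: 11.62
eef_pos: [0.5262, -0.0015, 0.08]
ee_rot: [-1.121, 1.57, -2.041]
wrist_force: [-0.5, -1.5, 3.6]
grip_width: 0.0106
```

```bash
python3 - <<'E'
from h import *
s=st(); print(yaw(s))
E
```

```text
t 11.62 p [ 0.5262 -0.0015  0.08  ] r [-1.1207  1.5702 -2.0413] F [-0.5  -1.52  3.55] T [-0.301  0.324  0.068] w 0.0106 q [ 0.43  0.58 -0.72  1.93  0.51  0.83  0.08]
(0.6502, array([-3.e-04, -6.e-04, -1.e+00]))
```

{"name": "send_rows", "arguments": {
  "commands": [
    {"dp": [0.0001,0.0001,0],"twist": [0,0,-0.05],"grip": 0},
    {"dp": [0.0001,0,0],"twist": [0,0,-0.05],"grip": 0},
    {"dp": [0.0001,0.0001,0],"twist": [0,0,-0.05],"grip": 0},
    {"dp": [0.0001,0,0],"twist": [0,0,-0.05],"grip": 0},
    {"dp": [0,0,0],"twist": [0,0,0],"grip": 0}
  ]
}}

```text
time: 12.25
eef_pos: [0.5265, -0.0013, 0.08]
ee_rot: [-1.136, 1.57, -2.256]
wrist_force: [-2.2, -1.3, 4.8]
grip_width: 0.0105
```

```bash
python3 - <<'E'
from h import *
s=st(); print(yaw(s))
E
```

```text
t 12.25 p [ 0.5265 -0.0013  0.08  ] r [-1.1362  1.5699 -2.2563] F [-2.19 -1.26  4.78] T [-0.376  0.464  0.049] w 0.0105 q [ 0.39  0.57 -0.66  1.92  0.47  0.81 -0.08]
(0.4507, array([-5.e-04, -7.e-04, -1.e+00]))
```

{"name": "send_rows", "arguments": {
  "commands": [
    {"dp": [0.0001,0,0],"twist": [0,0,-0.05],"grip": 0},
    {"dp": [0.0001,0,0],"twist": [0,0,-0.05],"grip": 0},
    {"dp": [0.0001,0,0],"twist": [0,0,-0.05],"grip": 0},
    {"dp": [0,0,0],"twist": [0,0,-0.05],"grip": 0},
    {"dp": [0,0,0],"twist": [0,0,0],"grip": 0}
  ]
}}

```text
time: 12.88
eef_pos: [0.5267, -0.0014, 0.08]
ee_rot: [-1.101, 1.57, -2.422]
wrist_force: [-2.5, -1.8, 6.2]
grip_width: 0.0107
```

```bash
python3 - <<'E'
from h import *
s=st(); print(yaw(s))
E
```

```text
t 12.88 p [ 0.5267 -0.0014  0.08  ] r [-1.1014  1.5697 -2.4216] F [-2.53 -1.81  6.17] T [-0.38   0.631  0.026] w 0.0107 q [ 0.36  0.55 -0.61  1.92  0.43  0.8  -0.24]
(0.2507, array([-8.e-04, -7.e-04, -1.e+00]))
```

{"name": "send_rows", "arguments": {
  "commands": [
    {"dp": [-0.0001,-0.0002,0.0004],"twist": [0,0,-0.05],"grip": 0},
    {"dp": [0,0,0.0002],"twist": [0,0,-0.05],"grip": 0},
    {"dp": [0,0,0],"twist": [0,0,-0.05],"grip": 0},
    {"dp": [0,0,0],"twist": [0,0,-0.05],"grip": 0},
    {"dp": [0,0,0],"twist": [0,0,0],"grip": 0}
  ]
}}

```text
time: 13.5
eef_pos: [0.5265, -0.0015, 0.0801]
ee_rot: [-1.349, 1.57, -2.869]
wrist_force: [-0.4, -0.1, -0.8]
grip_width: 0.0105
```

```bash
python3 - <<'E'
from h import *
s=st(); print(yaw(s))
E
```

```text
t 13.5 p [ 0.5265 -0.0015  0.0801] r [-1.349   1.5696 -2.8688] F [-0.43 -0.13 -0.81] T [-0.315  0.261  0.043] w 0.0105 q [ 0.32  0.54 -0.55  1.92  0.39  0.78 -0.4 ]
(0.051, array([-1.2e-03, -3.0e-04, -1.0e+00]))
```

{"name": "send_rows", "arguments": {
  "commands": [
    {"dp": [0,0,0],"twist": [0,0,-0.05],"grip": 0},
    {"dp": [0,0,0],"twist": [0,0,-0.05],"grip": 0},
    {"dp": [0,0,0],"twist": [0,0,-0.04],"grip": 0},
    {"dp": [0,0,0],"twist": [0,0,0],"grip": 0}
  ]
}}

```text
time: 14.0
eef_pos: [0.5266, -0.0015, 0.0802]
ee_rot: [-1.2, 1.57, -2.861]
wrist_force: [-0.5, -1.3, -3.6]
grip_width: 0.0108
```

```bash
python3 - <<'E'
from h import *
for i in range(3):
    s=st(); print(yaw(s)); p,d=ctrl.capture('wrist')
cv2.imwrite('pics/w8.png',p)
E
```

```text
t 14.0 p [ 0.5266 -0.0015  0.0802] r [-1.1999  1.5698 -2.8608] F [-0.5  -1.27 -3.56] T [-0.472  0.23   0.051] w 0.0108 q [ 0.3   0.54 -0.51  1.93  0.37  0.77 -0.51]
(-0.0901, array([-1.e-03, -3.e-04, -1.e+00]))
t 14.05 p [ 0.5265 -0.0014  0.0802] r [-1.2426  1.5697 -2.9031] F [-1.29 -1.88 -3.98] T [-0.518  0.268  0.009] w 0.0105 q [ 0.3   0.54 -0.51  1.93  0.37  0.77 -0.51]
(-0.0897, array([-1.1e-03, -3.0e-04, -1.0e+00]))
t 14.1 p [ 0.5266 -0.0014  0.0802] r [-1.2589  1.5698 -2.9195] F [-0.94 -1.14 -5.03] T [-0.485  0.299  0.054] w 0.0106 q [ 0.3   0.54 -0.51  1.93  0.37  0.77 -0.51]
(-0.0898, array([-1.e-03, -2.e-04, -1.e+00]))
```

View pics/w8.png

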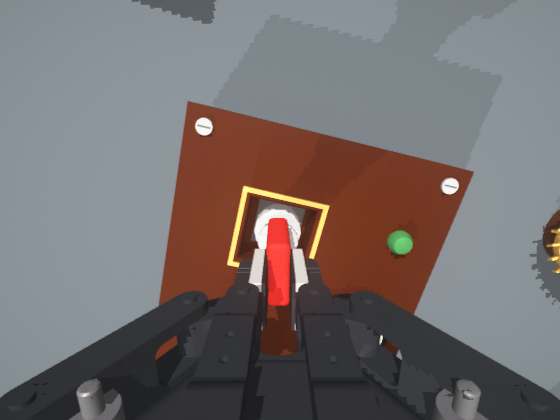

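{"name": "send_rows", "arguments": {
  "commands": [
    {"dp": [0,0,-0.0002],"twist": [0,0,-0.04],"grip": 0},
    {"dp": [0,0,0],"twist": [0,0,-0.04],"grip": 0},
    {"dp": [0,0,0],"twist": [0,0,0],"grip": 0}
  ]
}}

```text
time: 14.52
eef_pos: [0.5267, -0.0014, 0.0802]
ee_rot: [-0.889, 1.57, -2.632]
wrist_force: [-2.1, -2.0, -4.3]
grip_width: 0.0106
```

```bash
cat > m.py <<'E'
from h import *
T=[];F=[];Y=[]
for i in range(5):
    s=ctrl.state(); T.append(s['wrist_torque']);F.append(s['wrist_force']);Y.append(yaw(s)[0]); ctrl.capture('wrist')
print(s['eef_pos'].round(4) if hasattr(s['eef_pos'],'round') else s['eef_pos'],'F',np.mean(F,0).round(2),'T',np.mean(T,0).round(3),'yaw',np.mean(Y).round(4),'t',round(s['time'],2))
E
python3 m.py
```

```text
[ 0.5268 -0.0013  0.0803] F [-2.03 -2.36 -4.07] T [-0.643  0.476  0.046] yaw -0.1711 t 14.72
```

{"name": "send_rows", "arguments": {
  "commands": [
    {"dp": [-0.0002,-0.0002,-0.0002],"twist": [0,0,-0.025],"grip": 0},
    {"dp": [0,0,0],"twist": [0,0,-0.015],"grip": 0},
    {"dp": [0,0,0],"twist": [0,0,0],"grip": 0}
  ]
}}

```text
time: 15.15
eef_pos: [0.5268, -0.0014, 0.0802]
ee_rot: [0.651, 1.571, -1.131]
wrist_force: [-2.7, -2.6, -4.4]
grip_width: 0.0108
```

```bash
python3 m.py
```

```text
[ 0.5268 -0.0014  0.0802] F [-2.41 -2.09 -3.71] T [-0.598  0.596  0.051] yaw -0.211 t 15.35
```

{"name": "send_rows", "arguments": {
  "commands": [
    {"dp": [-0.0002,-0.0002,-0.0002],"twist": [0,0,-0.02],"grip": 0},
    {"dp": [0,0,0],"twist": [0,0,-0.015],"grip": 0},
    {"dp": [0,0,0],"twist": [0,0,0],"grip": 0}
  ]
}}

```text
time: 15.78
eef_pos: [0.5268, -0.0015, 0.0801]
ee_rot: [1.977, 1.57, 0.16]
wrist_force: [-1.8, -1.8, -0.2]
grip_width: 0.0106
```

```bash
python3 m.py
```

```text
[ 0.5268 -0.0015  0.0801] F [-2.17 -1.73 -0.42] T [-0.484  0.541  0.041] yaw -0.246 t 15.97
```

{"name": "send_rows", "arguments": {
  "commands": [
    {"dp": [-0.0001,-0.0001,0],"twist": [0,0,-0.02],"grip": 0},
    {"dp": [0,0,0],"twist": [0,0,-0.015],"grip": 0},
    {"dp": [0,0,0],"twist": [0,0,0],"grip": 0}
  ]
}}

```text
time: 16.4
eef_pos: [0.5267, -0.0016, 0.0801]
ee_rot: [2.07, 1.57, 0.218]
wrist_force: [-2.3, -0.6, 1.0]
grip_width: 0.0106
```

```bash
python3 m.py
```

```text
[ 0.5267 -0.0016  0.0801] F [-1.62 -1.05  1.  ] T [-0.354  0.41   0.033] yaw -0.281 t 16.6
```

{"name": "send_rows", "arguments": {
  "commands": [
    {"dp": [0,0,0],"twist": [0,0,-0.015],"grip": 0},
    {"dp": [0,0,0],"twist": [0,0,-0.015],"grip": 0},
    {"dp": [0,0,0],"twist": [0,0,0],"grip": 0}
  ]
}}

```text
time: 17.02
eef_pos: [0.5267, -0.0017, 0.0801]
ee_rot: [1.97, 1.57, 0.088]
wrist_force: [-0.9, -1.0, 2.4]
grip_width: 0.0104
```

```bash
python3 m.py
```

```text
[ 0.5267 -0.0017  0.0801] F [-0.96 -0.97  2.19] T [-0.321  0.309  0.05 ] yaw -0.3111 t 17.23
```

{"name": "send_rows", "arguments": {
  "commands": [
    {"dp": [0,0,0],"twist": [0,0,-0.01],"grip": 0},
    {"dp": [0,0,0],"twist": [0,0,-0.01],"grip": 0},
    {"dp": [0,0,0],"twist": [0,0,0],"grip": 0}
  ]
}}

```text
time: 17.65
eef_pos: [0.5266, -0.0017, 0.08]
ee_rot: [1.996, 1.571, 0.094]
wrist_force: [-0.5, -0.9, 3.3]
grip_width: 0.0106
```

```bash
python3 m.py;python3 - <<'E'
from h import *
p,d=ctrl.capture('wrist')
cv2.imwrite('pics/w9a.png',cv2.resize(p[170:320,190:365],None,fx=4.5,fy=4,interpolation=cv2.INTER_CUBIC))
E
```

```text
[ 0.5266 -0.0017  0.08  ] F [-1.12 -1.08  3.2 ] T [-0.333  0.238  0.066] yaw -0.331 t 17.85
```

View pics/w9a.png

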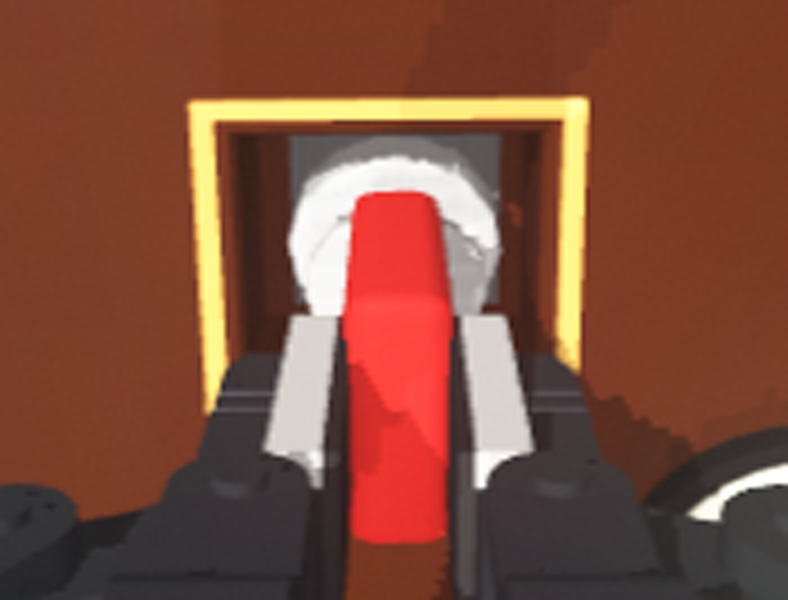

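{"name": "send_rows", "arguments": {
  "commands": [
    {"dp": [0,0,0.0001],"twist": [0,0,-0.01],"grip": 0},
    {"dp": [0,0,0],"twist": [0,0,-0.01],"grip": 0},
    {"dp": [0,0,0],"twist": [0,0,0],"grip": 0}
  ]
}}

```text
time: 18.32
eef_pos: [0.5265, -0.0017, 0.0801]
ee_rot: [1.353, 1.571, -0.569]
wrist_force: [-0.0, -1.0, 2.2]
grip_width: 0.0106
```

```bash
python3 m.py
```

```text
[ 0.5265 -0.0017  0.0801] F [-0.36 -1.43  2.67] T [-0.294  0.098  0.147] yaw -0.351 t 18.52
```

{"name": "send_rows", "arguments": {
  "commands": [
    {"dp": [0,0,0],"twist": [0,0,-0.01],"grip": 0},
    {"dp": [0,0,0],"twist": [0,0,-0.01],"grip": 0},
    {"dp": [0,0,0],"twist": [0,0,0],"grip": 0}
  ]
}}

```text
time: 18.95
eef_pos: [0.5265, -0.0017, 0.0801]
ee_rot: [-0.382, 1.571, -2.323]
wrist_force: [-0.2, -0.8, 1.9]
grip_width: 0.0103
```

```bash
python3 m.py
```

```text
[ 0.5265 -0.0017  0.0801] F [-0.2  -1.29  2.  ] T [-0.311  0.076  0.207] yaw -0.371 t 19.15
```

{"name": "send_rows", "arguments": {
  "commands": [
    {"dp": [0,0,0],"twist": [0,0,0.02],"grip": 0},
    {"dp": [0,0,0],"twist": [0,0,0.02],"grip": 0},
    {"dp": [0,0,0],"twist": [0,0,0.02],"grip": 0},
    {"dp": [0,0,0],"twist": [0,0,0],"grip": 0}
  ]
}}

```text
time: 19.7
eef_pos: [0.5265, -0.0018, 0.0801]
ee_rot: [-2.376, 1.571, 2.025]
wrist_force: [-0.5, -1.3, 2.7]
grip_width: 0.0108
```

```bash
python3 m.py
```

```text
[ 0.5264 -0.0017  0.0801] F [-0.5  -1.05  1.64] T [-0.264  0.088  0.006] yaw -0.3111 t 19.9
```

{"name": "send_rows", "arguments": {
  "commands": [
    {"dp": [0,0,0],"twist": [0,0,0],"grip": 0.2},
    {"dp": [0,0,0],"twist": [0,0,0],"grip": 0.4},
    {"dp": [0,0,0],"twist": [0,0,0],"grip": 0.5},
    {"dp": [0,0,0],"twist": [0,0,0],"grip": 0.5}
  ]
}}

```text
time: 20.45
eef_pos: [0.5265, -0.0016, 0.0801]
ee_rot: [-3.039, 1.571, 1.363]
wrist_force: [-0.5, -0.8, 0.1]
grip_width: 0.0428
```

```bash
python3 m.py; python3 - <<'E'
from h import *
p,d=ctrl.capture('wrist'); cv2.imwrite('pics/w10.png',p);print(ctrl.state()['grip_width'])
E
```

```text
[ 0.5265 -0.0017  0.0801] F [-0.14 -0.38  0.01] T [ 0.012 -0.023 -0.016] yaw -0.311 t 20.65
0.04263703807917846
```

View pics/w10.png

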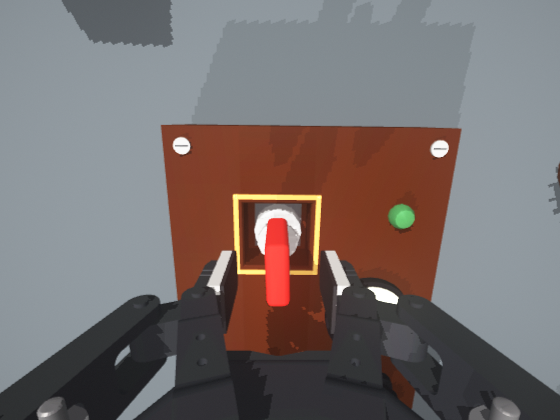

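{"name": "send_rows", "arguments": {
  "commands": [
    {"dp": [0,0,0.02],"twist": [0,0,0],"grip": 0.5},
    {"dp": [0,0,0.04],"twist": [0,0,0],"grip": 0.5},
    {"dp": [0,0,0.05],"twist": [0,0,0],"grip": 0.5},
    {"dp": [-0.015,-0.04,0.01],"twist": [0,0,0],"grip": 0.5},
    {"dp": [0,0,0],"twist": [0,0,0],"grip": 0.5},
    {"dp": [0,0,0],"twist": [0,0,0],"grip": 0.5},
    {"dp": [0,0,0],"twist": [0,0,0],"grip": 0.5}
  ]
}}

```text
time: 21.62
eef_pos: [0.5115, -0.0407, 0.1996]
ee_rot: [-2.039, 1.57, 2.363]
wrist_force: [0.5, 0.4, -0.0]
grip_width: 0.0426
```

```bash
python3 - <<'E'
from h import *
s=st();c=cam('wrist');p,d=ctrl.capture('wrist'); cv2.imwrite('pics/w11.png',p); np.savez('w11.npz',d=d,f=c[0],cx=c[1],cy=c[2],t=c[3],R=c[4],p=s['eef_pos'])
u,v=map(int,proj(c,(.527,-.002,.1)));print(u,v)
v0=max(v-65,0);u0=u-65;print(u0,v0)
cv2.imwrite('pics/w11a.png',cv2.resize(p[v0:v0+110,u0:u0+130],None,fx=5,fy=5,interpolation=cv2.INTER_CUBIC))
E
```

```text
t 21.62 p [ 0.5115 -0.0407  0.1996] r [-2.0393  1.5698  2.3635] F [ 0.47  0.38 -0.02] T [-0.027  0.018 -0.061] w 0.0426 q [ 0.39  0.37 -0.51  1.8   0.2   1.03 -0.5 ]
279 158
214 93
```

View pics/w11.png

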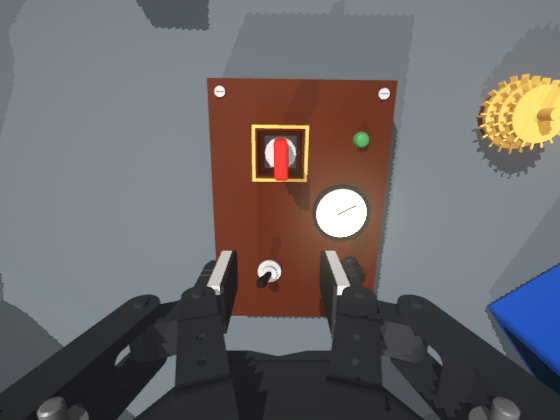

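View pics/w11a.png

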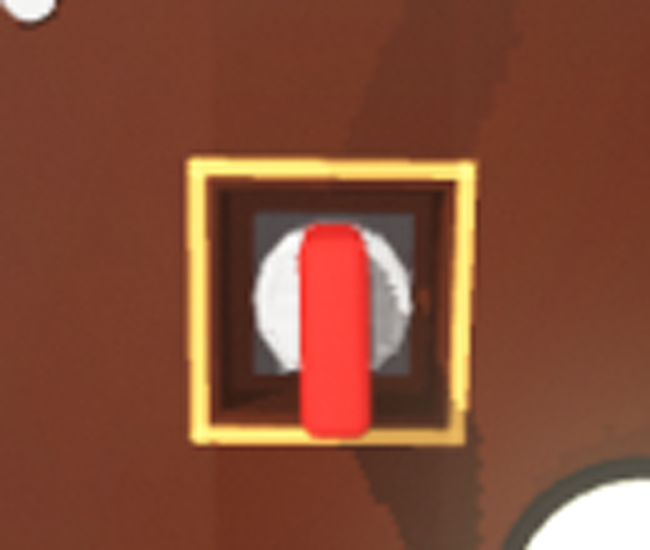

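```bash
python3 - <<'E'
from h import *
z=np.load('w11.npz'); c=(z['f'],z['cx'],z['cy'],z['t'],z['R']);d=z['d']
for x,y in [(335,250),(335,340),(335,420),(100,300)]:
    u=214+x//5;v=93+y//5; print(px2depth(c,u,v,d[v,u]).round(4))
o=[px2plane(c,214+(x+.5)/5-.5,93+(y+.5)/5-.5,.116) for x,y in [(300,240),(302,425),(364,240),(371,425)]]
print(np.mean(o,0).round(4),[np.arctan2(*(o[i]-o[i+1])[[1,0]]).round(3) for i in (0,2)])
p,_=ctrl.capture('scene'); cv2.imwrite('pics/s2.png',cv2.resize(p[160:300,200:420],None,fx=3.5,fy=3.5,interpolation=cv2.INTER_CUBIC)); st()
E
```

```text
[0.5322 0.0108 0.1145]
[ 0.5278 -0.0031  0.1146]
[ 0.5237 -0.0158  0.1145]
[0.4833 0.0122 0.0582]
[ 0.5278 -0.0015  0.116 ] [np.float64(1.269), np.float64(1.308)]
t 21.73 p [ 0.5115 -0.0408  0.1996] r [-1.8924  1.5698  2.5105] F [-0.06  0.32 -0.05] T [-0.028 -0.048 -0.037] w 0.0426 q [ 0.39  0.37 -0.51  1.8   0.2   1.03 -0.5 ]
```

View pics/s2.png

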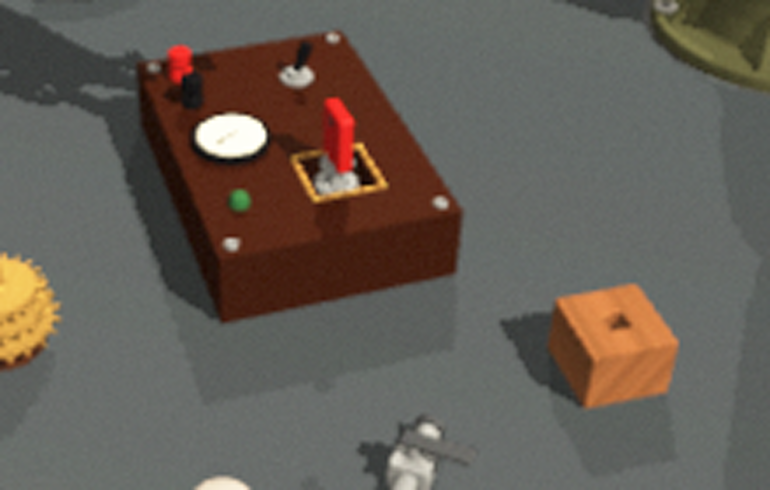

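```bash
python3 -c "
from rig import ctrl
print(ctrl.hand_in())"
```

```text
the job is handed in; nothing more can be done
None
```

The key is fully home in the lock, turned clockwise to its stop and let go, and I handed the job in at about 21.7 s of the 64 s allowed. I lifted it from the stand and found the socket by sight: it was about 0.25 rad into its turn and less than 1 mm off the well's middle. The key went in with about 4 N at the floor. I turned it until the torque rose to about 0.2 N m at the stop, backed off to unload it, opened the fingers and rose clear.

**What the last checks showed**
- **Seating:** the bow's top is 56 mm above the panel's top, so the tip is about 24 mm down. The key looks upright.
- **Letting go:** the gripper is well above the panel and the wrist force is about zero.
- **Surroundings:** the toggle still leans to the off side. The bystanders I could see in the last pictures were in place, but not all of them were in view.
- **Force:** no reading I took passed about 6 N, but I read forces only between moves and did not measure the key-to-panel force directly.

**What was inferred or disagreed:** I did not see the lock's final angle. I judged it at the stop from the torque rise. The torque rose with the key about 0.17 rad past the stop angle, more than the stated 0.1 rad of play. I put the difference down to a wider socket clearance by my reckoning (about 0.13 rad) and roughly 0.03 rad of slip in the grip.

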